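# Put the condiments away in the graded rack

## Robot

A 6-joint arm with a two-finger parallel gripper is mounted at the origin on a cart in front of the work surface, level with it; the furniture and walls round the work are solid. World frame = base frame: x ahead of the robot, y to its left, z up, the work surface at z = 0. Lengths are in m, angles in degrees, forces in N, time in s.
With the tool pointing down it reaches from about 0.25 to 0.725 m from the base axis. Payload 9.7 kg.
Tool frame: the origin (TCP) lies on the centre line of the jaws, within the pads' length; the fingertips stand 14 mm ahead of it and the grasp point (between the pads) lies 5 mm behind it; z points along the fingers, y is the line along which they close (so a half turn about z gives the same grasp; the last joint's range is limited). The gripper opens to 85 mm and grips with 20 to 120 N. Pads are 22 mm wide; open, the fingers measure 114 mm over their backs; the gripper's body (76 mm by 85 mm) begins 54 mm behind the grasp point. The pads swing forward as they close: fully open they stand 13 mm farther back than shut.
Start: joints at [71.333, 4.979, 10.078, 95.1, 0, 90], TCP at [0.176, 0.521, 0.245] pointing down, gripper open.
Joint ranges: [-179.16, 179.16], [-48.56, 103.87], [-65.8, 70.77], [-126.05, 130.52], [-82.76, 87.17], [-180, 180]. Speed limits (degrees/s): [127.2, 127.2, 147.25, 180, 180, 180].

## Interface

Orientations are given as [roll, pitch, yaw] about the fixed x, y, z axes, in that order (R = Rz(yaw) Ry(pitch) Rx(roll)).
In Python, from workcell import bot, camera, get_calibration, ticket gives the robot as it stands. The module is installed in compiled form; this text tells all that it offers.
- The arm moves only by the tool send_rows, never from a script. Its arguments are lists of equal length, an entry for each row: "linear": the shift along the tool's x, y, z in m, a list of three; "twist": the turn, a rotation vector about the tool's x, y, z in units of 10 degrees (1.0 is 10 degrees), a list of three; "gripper": the opening in per cent of the stroke, from 0 (shut) to 100 (fully open). In form: {"linear": [[x, y, z], ...], "twist": [[wx, wy, wz], ...], "gripper": [gripper, ...]}. A call has 1 to 8 rows; each row shifts and turns the commanded pose from where the row before left it, along the tool's axes as they then stand; what a row does not reach is not made up. A row lasts 1/8 s, in which the tool goes at most 62.5 mm and 10.7 degrees, less where a joint would pass 70% of its speed; a pose out of reach is approached as far as the arm can. A call with a gripper value outside its range is refused whole. The fingers move at their own pace and stop on an object; "grip_force" is the grip in N (left out, the last holds). Time passes only in rows, so rows that do not move let the fingers close. It gives the time, the measured TCP pose, the force, the opening and the grip force at its end, in the units of the state.
- bot.get_obs(): the state, without advancing time (a new reading comes with each control period).
- camera(name): name is "side" or "top"; returns the picture (420x560x3 uint8, red, green, blue); there is no depth.
- get_calibration(name): a dict with "fx", "fy", "cx", "cy" (pixels), "origin" and "orientation" of the camera in the world. Camera axes: x right, y down, z forward; pixel columns grow to the right and rows downward; lengths in m; the calibration is good to about 2 mm. A picture is of the moment at which its call begins. get_calibration takes no time and is no camera call.
- ticket.job_done(): hands the job in; it is judged then, once.
The state is a dict: "time": time; "q": joint angles; "qd": joint speeds; "joint_efforts": joint torques, N m; "ee_pos": TCP position; "tcp_rot": TCP orientation; "wrist_force": force on the tool from outside, world axes, zero at the start; "torque": the same for the moment, N m; "opening": finger opening in m; "grasp_force": force on a finger pad.
Only numpy, scipy, OpenCV 4.12 (cv2) and the standard library are available. Lean on these libraries where they do the work, as an engineer would, in place of code of your own. Each camera call takes 0.05 s, during which the arm holds its last target. There are 200 camera calls.

## Task

Put the brown dropper bottle, the black-capped spice jar and the wooden pepper mill that stand on the worktop (not those on the window sill) away in the wooden rack, each standing upright on the worktop in the round well that matches its width, not in a wider one; one of the two smaller ones has been left in the pepper mill's well and must come out of it. Do not tip any of them over, and leave the salt shaker, the honey jar and the glass beside the rack where they stand.

Things in the scene. Friction and masses are not known exactly. Their poses are not given: they have to be found in the camera images.
- rack: Pale wooden rack, 88 mm (its x) by 274 mm (its y, the row; with its end rails) by 30 mm high, with a row of four round wells, graded from 36.5 mm at its +y end to 61.5 mm at its -y end. It does not move when pushed, but stands in another place and at another angle (up to 0.35 rad) each time. Origin at the centre of its underside, on the worktop; z up. The wells' mouths have a 2 mm chamfer.
- well0 (a point): Narrowest well, 36.5 mm across. The well goes right through the 30 mm high rack, so what is put in it stands on the worktop. The point lies on the well's axis at its mouth, 30 mm above the worktop. Axes as the rack's.
- well1 (a point): Second well, 44 mm across. The well goes right through the 30 mm high rack, so what is put in it stands on the worktop. The point lies on the well's axis at its mouth, 30 mm above the worktop. Axes as the rack's.
- well2 (a point): Third well, 52 mm across. The well goes right through the 30 mm high rack, so what is put in it stands on the worktop. The point lies on the well's axis at its mouth, 30 mm above the worktop. Axes as the rack's.
- well3 (a point): Widest well, 61.5 mm across. At the start either the dropper bottle or the spice jar stands loosely in it, up to 8 mm off its centre. The well goes right through the 30 mm high rack, so what is put in it stands on the worktop. The point lies on the well's axis at its mouth, 30 mm above the worktop. Axes as the rack's.
- dropper_mid (a point): Brown dropper bottle, 102 mm tall, 0.07 kg; the body is 33 mm across up to its shoulder at about 60 mm, the round black cap 24 mm across from 62 to 77 mm above its foot, a narrow rubber bulb (12 mm) above. Grip the cap. Stands upright, any yaw. Point on its axis, half-way up (51 mm above its foot); z up. Starts on the worktop in front of the rack, or in the widest well.
- spice_a_mid (a point): Spice jar, a round glass cylinder 41 mm across and 105 mm tall with a black cap (40 mm across, the top 21 mm), 0.11 kg. Point on its axis, half-way up (52.5 mm above its foot); z up. Starts in the widest well, or on the worktop in front of the rack.
- pepper_mill_mid (a point): Dark wooden pepper mill, 160 mm tall, 0.18 kg; foot and body 58 mm across up to 115 mm, round head 50 mm across from 116 to 149 mm above its foot (it does not turn), small steel knob (12 mm) on top. Point on its axis, half-way up (80 mm above its foot); z up. Starts on the worktop in front of the rack.
- salt_shaker_mid (a point): Bystander: glass salt shaker with a grey top, 44 mm across, 90 mm tall, loose, on the worktop in front of the rack (it may have changed places with the bottles). Point on its axis, half-way up (45 mm).
- honey_jar_mid (a point): Bystander: honey jar with a red lid, 58 x 62 mm, 86 mm tall, loose, beside the rack's left end. Point on its axis, half-way up (43 mm).
- tumbler_mid (a point): Bystander: clear glass tumbler, 81 mm across, 91 mm tall, loose, beside the rack's right end. Point on its axis, half-way up (45.5 mm).

How it is judged (in metres and radians):
At the end, for the whole second after the job is handed in: Dropper bottle in the 36.5 mm well, spice jar in the 44 mm well, pepper mill in the 61.5 mm well: each within 6 mm of the well's axis, foot within 5 mm of the worktop, upright within 0.1 rad. Salt shaker, honey jar and glass within 20 mm of their starts (horizontal distance between dropper_mid and well0 below 0.006 m and height (world z) of dropper_mid below 0.056 m and angle between each of dropper_mid, spice_a_mid, pepper_mill_mid's own z axis and vertical below 0.1 rad and horizontal distance between spice_a_mid and well1 below 0.006 m and height (world z) of spice_a_mid below 0.0575 m and horizontal distance between pepper_mill_mid and well3 below 0.006 m and height (world z) of pepper_mill_mid below 0.085 m and distance of each of salt_shaker_mid, honey_jar_mid, tumbler_mid from where it was at the start of the episode below 0.02 m); the robot touches nothing.
It fails at once if the dropper bottle, the spice jar or the pepper mill is tipped over (angle between any of dropper_mid, spice_a_mid, pepper_mill_mid's own z axis and vertical above 0.8 rad).
It fails at once if the salt shaker is pushed away or knocked over (distance of salt_shaker_mid from where it was at the start of the episode above 0.03 m or angle between salt_shaker_mid's own z axis and vertical above 0.5 rad).
It fails at once if the honey jar is pushed away or knocked over (distance of honey_jar_mid from where it was at the start of the episode above 0.03 m or angle between honey_jar_mid's own z axis and vertical above 0.5 rad).
It fails at once if the glass is pushed away or knocked over (distance of tumbler_mid from where it was at the start of the episode above 0.03 m or angle between tumbler_mid's own z axis and vertical above 0.5 rad).
It also fails if it takes over 67 s, if anything falls off the work surface, if the arm or the gripper's body presses on something with over 40 N, if the wrist force passes 120 N, or if a joint passes its speed limit or range.

## Working session

There is one attempt and no reset: what is moved stays moved. The work goes in short steps, Python scripts to look and compute and a tool call to move; the robot and the scene stay as the last step left them, time stands still between calls to the robot, and variables do not carry over. Pictures are saved under pics/ and viewed, at most 11 in all, crops included, and the job is handed in when it is done.

Besides the shell and the picture viewer there is one more tool, called as a command line: name --argument value ..., lists and objects as JSON in quotes. send_rows: Moves the arm, as the interface text tells. Its arguments: {"type":"object","properties":{"linear":{"type":"array"},"twist":{"type":"array"},"gripper":{"type":"array"},"grip_force":{"type":"number"}},"required":["linear","twist","gripper"]}

```bash
mkdir -p pics; python3 - <<'E'
from workcell import bot,camera,get_calibration
import cv2,numpy as np
for n in("side","top"):
    im=camera(n);cv2.imwrite(f"pics/{n}0.png",im[:,:,::-1]);np.save(f"{n}0.npy",im)
    print(n,get_calibration(n))
print(bot.get_obs())
E
```

```text
side {'fx': 410.53532704177104, 'fy': 410.53532704177104, 'cx': 279.30192986086666, 'cy': 205.5219130089704, 'origin': array([1.22127094, 0.29801983, 0.44090203]), 'orientation': array([-114.6239965 ,    0.14342925,  120.19503042])}
top {'fx': 429.1554911549736, 'fy': 429.1554911549736, 'cx': 284.06508609952743, 'cy': 211.2871605707041, 'origin': array([ 0.49203335, -0.08118601,  0.98592096]), 'orientation': array([-174.93311243,   -0.23889646,  -90.82658528])}
{'time': 0.1, 'q': array([ 7.13326281e+01,  5.00974417e+00,  1.00397960e+01,  9.50993034e+01,
       -1.18068308e-03,  9.00010618e+01]), 'qd': array([ 0.13928876, -0.1201356 ,  0.11901637, -0.08415768, -0.02504217,
        0.10905714]), 'joint_efforts': array([ 5.08369317e-05, -5.21560192e+01,  4.65652442e+01,  1.59173476e-02,
       -1.70569854e-05, -4.25107928e-06]), 'ee_pos': array([0.17598818, 0.52089384, 0.24464391]), 'tcp_rot': array([-1.79930748e+02,  1.18196554e-03,  1.61331568e+02]), 'wrist_force': array([-0.51508847, -0.53352797,  0.2828404 ]), 'torque': array([-0.01199045,  0.01404582, -0.0155163 ]), 'grasp_force': 0.0, 'opening': 0.08522179125135564}
```

View pics/side0.png

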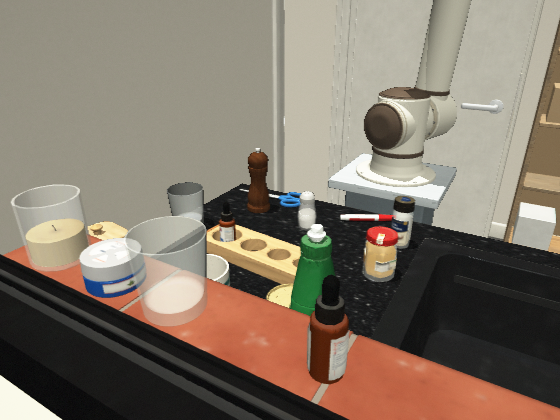

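View pics/top0.png

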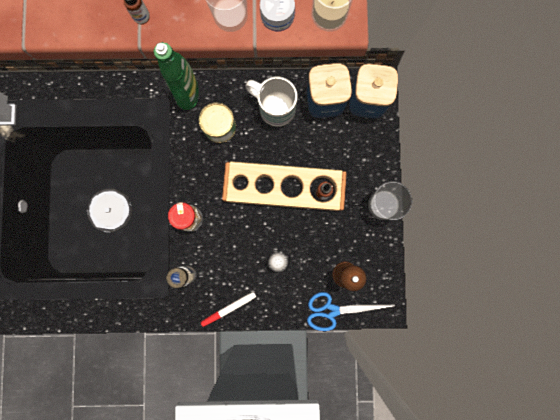

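The side view shows the dropper bottle in the widest well. The top view has the wells at about (240,183), (264,184), (292,187) and (324,189), with the dropper in the last. The spice jar is at (180,277), the mill at (352,278), the salt at (278,262), the honey at (183,216) and the tumbler at (390,203).

```bash
cat > h.py <<'E'
import numpy as np,cv2
from scipy.spatial.transform import Rotation as R
from workcell import get_calibration
C={n:get_calibration(n) for n in("side","top")}
def RM(c): return R.from_euler('xyz',c['orientation'],degrees=True).as_matrix()
def ray(n,uv):
    c=C[n];d=np.array([(uv[0]-c['cx'])/c['fx'],(uv[1]-c['cy'])/c['fy'],1]);return np.array(c['origin']),RM(c)@d
def onz(n,uv,z):
    o,d=ray(n,uv);return o+d*(z-o[2])/d[2]
def proj(n,p):
    c=C[n];q=RM(c).T@(np.array(p)-c['origin']);return np.array([c['cx']+c['fx']*q[0]/q[2],c['cy']+c['fy']*q[1]/q[2]])
E
python3 - <<'E'
from h import *
t=np.load('top0.npy');s=np.load('side0.npy')
def up(im,x0,x1,y0,y1,k): return cv2.resize(im[y0:y1,x0:x1],None,fx=k,fy=k,interpolation=cv2.INTER_CUBIC)[:,:,::-1]
a=up(t,215,355,155,215,5);b=up(t,160,370,240,310,3)
W=700
o=np.zeros((520,W,3),np.uint8);o[:300,:700]=a;o[300:510,:630]=b
cv2.imwrite('pics/c0.png',o)
# hue/brightness mask of pale wood
hsv=cv2.cvtColor(t,cv2.COLOR_RGB2HSV)
m=((hsv[...,0]>8)&(hsv[...,0]<28)&(hsv[...,1]>60)&(hsv[...,2]>120)).astype(np.uint8)
m[:150]=0;m[220:]=0;m[:,:212]=0;m[:,360:]=0
cs,h=cv2.findContours(m,cv2.RETR_CCOMP,cv2.CHAIN_APPROX_NONE)
big=max(range(len(cs)),key=lambda i:cv2.contourArea(cs[i]))
w=np.array([onz('top',p,0.03)[:2] for p in cs[big][:,0]],np.float32)
print(cv2.minAreaRect(w))
for i,c in enumerate(cs):
    if h[0][i][3]==big and len(c)>15:
        w=np.array([onz('top',p,0.03)[:2] for p in c[:,0]],np.float32)
        print(c[:,0].mean(0),cv2.minEnclosingCircle(w),cv2.fitEllipse(w))
E
```

```text
((0.6353102922439575, -0.08718860149383545), (0.2738938629627228, 0.0918031632900238), 84.63037872314453)
[334.73684211 207.89473684] ((0.5836494565010071, -0.19943490624427795), 0.010255429893732071) ((0.5828648805618286, -0.20063257217407227), (0.006056604906916618, 0.02295772358775139), 3.436190366744995)
[283.87741935 199.39032258] ((0.6123244762420654, -0.08470854163169861), 0.1283862590789795) ((0.6048046350479126, -0.1086297482252121), (0.03233824670314789, 0.252974271774292), 178.94320678710938)
[250.5    190.9375] ((0.6223692893981934, -0.011698390357196331), 0.01728939637541771) ((0.6232669949531555, -0.013637198135256767), (0.010226570069789886, 0.03511485084891319), 172.48268127441406)
[229.71428571 186.95238095] ((0.6340382695198059, 0.03524031117558479), 0.008453378453850746) ((0.6333284378051758, 0.03507022187113762), (0.0122181111946702, 0.01633293740451336), 93.659912109375)
[306.5 179.5] ((0.6478562355041504, -0.1379372775554657), 0.010291654616594315) ((0.6478574872016907, -0.1379384994506836), (0.007586237974464893, 0.023379677906632423), 179.2483367919922)
[322.5
[... 913 characters left out ...]
12036, -0.012112462893128395), (0.011937301605939865, 0.02366398274898529), 138.1148681640625)
[231.48148148 173.66666667] ((0.663343608379364, 0.031429123133420944), 0.01099576335400343) ((0.6636914014816284, 0.03054473176598549), (0.014619819819927216, 0.02042088285088539), 65.17654418945312)
[270.2967033  171.10989011] ((0.668336808681488, -0.05711763724684715), 0.05103804171085358) ((0.6677291393280029, -0.057357240468263626), (0.011997107416391373, 0.09808220714330673), 172.87078857421875)
[286.75       168.17241379] ((0.6770148873329163, -0.09104439616203308), 0.12793460488319397) ((0.6672421097755432, -0.1457018256187439), (0.015790486708283424, 0.3149168789386749), 173.4710693359375)
```

View pics/c0.png

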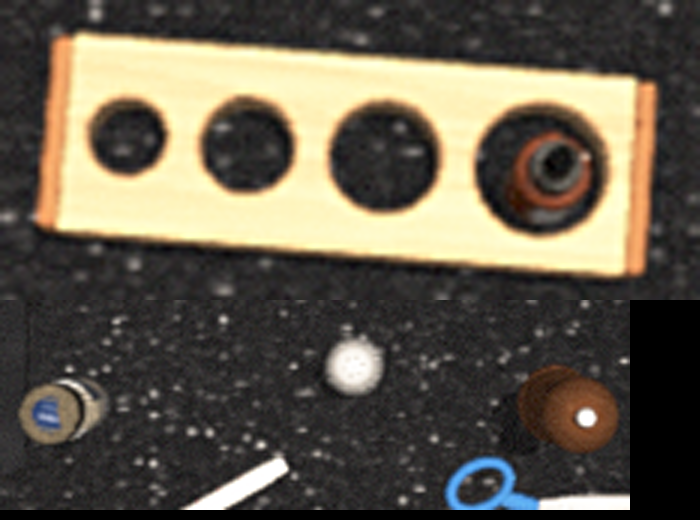

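The crop confirms four clean wells, with the dropper's bulb at about (327,188). The spice cap is at about (177,277) and the mill's knob at about (355,279). Next I locate these in both views.

```bash
cat >> h.py <<'E'
def tri(a,b):
    (o1,d1),(o2,d2)=ray('top',a),ray('side',b)
    d1=d1/np.linalg.norm(d1);d2=d2/np.linalg.norm(d2)
    k=np.linalg.lstsq(np.c_[d1,-d2],o2-o1,rcond=None)[0]
    p,q=o1+k[0]*d1,o2+k[1]*d2;return (p+q)/2,np.linalg.norm(p-q)
E
python3 - <<'E'
from h import *
t=np.load('top0.npy').astype(int);s=np.load('side0.npy').astype(int)
def cen(im,box,f):
    x0,x1,y0,y1=box;m=f(im[y0:y1,x0:x1]).astype(np.uint8)
    n,l,st,c=cv2.connectedComponentsWithStats(m);i=1+st[1:,4].argmax();return c[i]+[x0,y0],st[i]+[x0,y0,0,0,0]
white=lambda a:a.min(2)>150
k,st=cen(t,(335,370,265,295),white);print('knob top',k,st, onz('top',k,.157))
ks,st=cen(s,(245,270,145,165),lambda a:a.min(2)>120);print('knob side',ks,st,'tri',tri(k,ks))
# salt
k,st=cen(t,(262,295,248,278),lambda a:a.min(2)>110);print('salt',k,st,onz('top',k,.09))
o=np.zeros((600,800,3),np.uint8)
def put(im,x0,x1,y0,y1,k,X,Y):
    a=cv2.resize(im[y0:y1,x0:x1].astype(np.uint8),None,fx=k,fy=k,interpolation=cv2.INTER_CUBIC)[:,:,::-1];o[Y:Y+a.shape[0],X:X+a.shape[1]]=a
put(t,305,345,170,210,7,0,0);put(t,162,202,257,297,7,290,0)
put(s,205,315,195,285,3,0,290);put(s,380,420,190,255,4,340,290);put(s,240,280,145,220,4,510,290)
for name,z in(('w0',.0),):pass
cv2.imwrite('pics/c1.png',o)
for n,p in dict(w0=(.6445,.0117,.03),w1=(.6395,-.0424,.03),w2=(.6335,-.1038,.03),w3=(.627,-.1737,.03)).items():print(n,proj('side',p), (proj('side',p)-[205,195])*3+[0,290])
E
```

```text
knob top [355.2        278.66666667] [353 276   6   6  30] [ 0.43411612 -0.21996013  0.157     ]
knob side [256.55060729 150.66801619] [245 145  25  20 247] tri (array([ 0.43447964, -0.22175412,  0.15284069]), np.float64(0.0025410799967480638))
salt [277.84790875 261.41064639] [269 252  18  19 263] [ 0.46722499 -0.07166669  0.09      ]
w0 [303.02412982 262.99149179] [294.07238946 493.97447538]
w1 [278.98576909 254.05978132] [221.95730726 467.17934397]
w2 [253.84191997 244.61246965] [146.52575991 438.83740896]
w3 [227.47487291 234.80781818] [ 67.42461874 409.42345454]
```

View pics/c1.png

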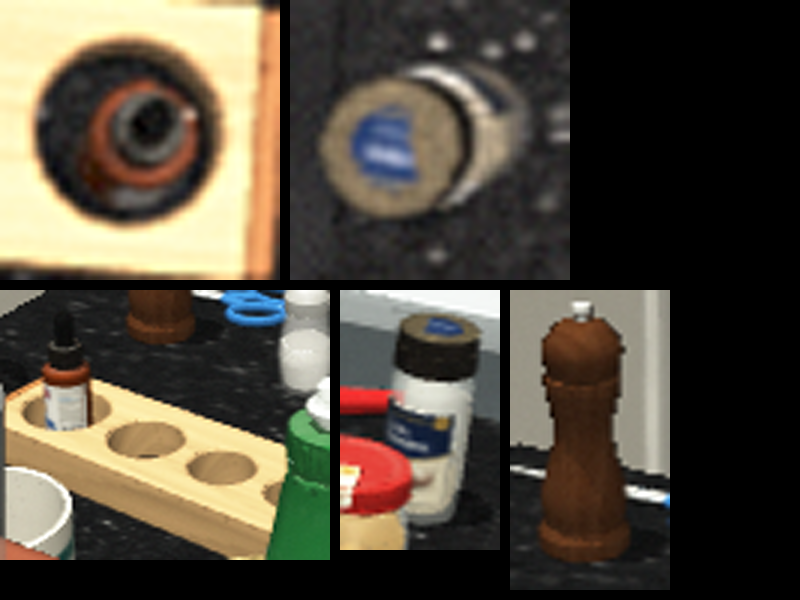

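The predicted well centres land on the ellipses in the side view, for example w3 at (67,409) and w2 at (146,439), so the calibration agrees. Next are the object coordinates.

```bash
cat >> h.py <<'E'
def go(target,yaw):
    from workcell import bot
    o=bot.get_obs();Rm=R.from_euler('xyz',o['tcp_rot'],degrees=True)
    d=Rm.inv().apply(np.array(target)-o['ee_pos'])
    w=(Rm.inv()*R.from_euler('xyz',[180,0,yaw],degrees=True)).as_rotvec(degrees=True)/10
    print('pos',o['ee_pos'].round(4),'rpy',o['tcp_rot'].round(2),'lin',d.round(4),'twist',w.round(3),'op',round(o['opening'],4),'gf',round(o['grasp_force'],1),'t',o['time'])
E
python3 - <<'E'
from h import *
t=np.load('top0.npy')
print('bulb',onz('top',(326,187),.1),'cap',onz('top',(326.2,187.9),.076),'body',onz('top',(325.1,188.5),.06))
print('spice',onz('top',(177.0,277.6),.105),onz('top',(177.0+.0,277.6),.1))
for z,r in((.105,.02),):
    p=onz('top',(177,277.6),z);q=proj('side',p);print('spice side',(q-[380,190])*4+[340,290])
p=onz('top',(326,187),.1);print('bulb side',(proj('side',p)-[205,195])*3+[0,290])
p=onz('top',(355.2,278.7),.16);print('knob side',(proj('side',p)-[240,145])*4+[510,290])
W=np.array([(.6445,.0117),(.6395,-.0424),(.6335,-.1038),(.627,-.1737)])
f=np.polyfit(W[:,1],W[:,0],1);print(f,np.degrees(np.arctan(f[0])),np.polyval(f,W[:,1])-W[:,0])
go((.627,-.174,.245),84.6)
E
```

```text
bulb [ 0.62009645 -0.1741201   0.1       ] cap [ 0.62161711 -0.17702102  0.076     ] body [ 0.62261135 -0.1762801   0.06      ]
spice [0.43795307 0.13337436 0.105     ] [0.43764611 0.13459218 0.1       ]
spice side [436.51003437 328.72296847]
bulb side [ 67.36581868 313.70483436]
knob side [581.4921368 301.6748359]
[0.09472028 0.6434232 ] 5.4109286652887585 [ 3.14248690e-05 -9.29422906e-05  9.12325043e-05 -2.97150827e-05]
pos [0.176  0.5209 0.2446] rpy [-179.93    0.    161.33] lin [-6.497e-01 -5.140e-01  3.000e-04] twist [-6.000e-03  5.000e-03  7.673e+00] op 0.0852 gf 0.0 t 0.1
```

send_rows --linear '[[0,0,0],[0,0,0],[0,0,0],[0,0,0],[0,0,0],[0,0,0],[0,0,0],[0,0,0]]' --twist '[[0,0,0.96],[0,0,0.96],[0,0,0.96],[0,0,0.96],[0,0,0.96],[0,0,0.96],[0,0,0.96],[0,0,0.96]]' --gripper '[100,100,100,100,100,100,100,100]'

```text
time: 1.1
ee_pos: [0.176, 0.5209, 0.2449]
tcp_rot: [-180.0, 0.0, 84.2]
wrist_force: [0.9, -0.7, 0.3]
opening: 0.0856
grasp_force: 0.0
```

send_rows --linear '[[-0.0465,0.0363,0],[-0.0465,0.0363,0],[-0.0465,0.0363,0],[-0.0465,0.0363,0],[-0.0465,0.0363,0],[-0.0465,0.0363,0],[-0.0465,0.0363,0],[-0.0465,0.0363,0]]' --twist '[[0,0,-0.04],[0,0,0],[0,0,0],[0,0,0],[0,0,0],[0,0,0],[0,0,0],[0,0,0]]' --gripper '[70,70,70,70,70,70,70,70]'

```text
time: 2.1
ee_pos: [0.4327, 0.1228, 0.2452]
tcp_rot: [180.0, -0.0, 84.9]
wrist_force: [1.7, 1.0, 0.2]
opening: 0.0601
grasp_force: 0.0
```

send_rows --linear '[[-0.0465,0.0363,0.01],[-0.0465,0.0363,0.01],[-0.0465,0.0363,0.01],[-0.0465,0.0363,0.01],[-0.0465,0.0363,0.01],[-0.0465,0.0363,0.01],[0,0,0],[0,0,0]]' --twist '[[0,0,0],[0,0,0],[0,0,0],[0,0,0],[0,0,0],[0,0,0],[0,0,0],[0,0,0]]' --gripper '[70,70,70,70,70,70,70,70]'

```text
time: 3.1
ee_pos: [0.6241, -0.1724, 0.1846]
tcp_rot: [-179.9, -0.0, 84.9]
wrist_force: [-0.2, 0.9, 0.6]
opening: 0.0596
grasp_force: 0.0
```

```bash
python3 - <<'E'
from h import *
from workcell import camera
go((.621,-.176,.077),84.6)
im=camera('side');cv2.imwrite('pics/s1.png',cv2.resize(im[150:300,170:330],None,fx=4,fy=4,interpolation=cv2.INTER_CUBIC)[:,:,::-1])
E
```

```text
pos [ 0.6241 -0.1724  0.1846] rpy [-1.7992e+02 -3.0000e-02  8.4900e+01] lin [-0.0039 -0.0026  0.1076] twist [-0.008 -0.003  0.03 ] op 0.0596 gf 0.0 t 3.1
```

View pics/s1.png

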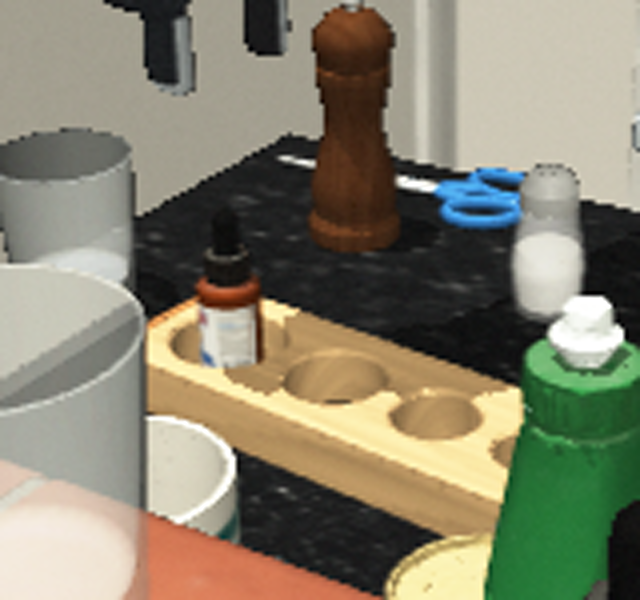

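The picture shows the open fingers above the bottle, with tips near (168,90) and (262,50) in the crop, and the bulb axis at about crop x 226. I check this against the projection.

```bash
python3 - <<'E'
from h import *
f=lambda p:((proj('side',p)-[170,150])*4+1.5).round(1)
print('tip',f((.6241,-.1724,.176)))
for s in(-1,1): print('pad',s,f((.6241+s*.0298,-.1724-s*.003,.176)))
for p in((.621,-.176),(.621,-.173),(.624,-.176),(.618,-.176)): print(p,'bulb',f((*p,.1)),'cap',f((*p,.07)),'body',f((*p,.05)))
E
```

```text
tip [220.6  73.6]
pad -1 [261.8  57.3]
pad 1 [177.   90.9]
(0.621, -0.176) bulb [227.2 213. ] cap [230.5 266.3] body [232.7 300.9]
(0.621, -0.173) bulb [232.  214.2] cap [235.2 267.5] body [237.3 302.2]
(0.624, -0.176) bulb [223.7 215.1] cap [227.  268.5] body [229.2 303.2]
(0.618, -0.176) bulb [230.8 210.9] cap [234. 264.] body [236.1 298.6]
```

send_rows --linear '[[-0.0044,-0.0016,0.03],[0,0,0.03],[0,0,0.025],[0,0,0.0216],[0,0,0],[0,0,0],[0,0,0],[0,0,0]]' --twist '[[0,0,0.03],[0,0,0],[0,0,0],[0,0,0],[0,0,0],[0,0,0],[0,0,0],[0,0,0]]' --gripper '[70,70,70,70,50,35,20,15]' --grip_force 25

```text
time: 4.15
ee_pos: [0.6231, -0.1768, 0.0807]
tcp_rot: [179.9, 0.0, 84.6]
wrist_force: [-1.8, 0.1, 6.8]
opening: 0.0221
grasp_force: 24.6
```

```bash
python3 - <<'E'
from h import *
from workcell import camera
go((.6445,.0117,.17),84.6)
im=camera('side');cv2.imwrite('pics/s2.png',cv2.resize(im[150:300,170:330],None,fx=4,fy=4,interpolation=cv2.INTER_CUBIC)[:,:,::-1])
E
```

```text
pos [ 0.6231 -0.1768  0.0807] rpy [1.7986e+02 2.0000e-02 8.4640e+01] lin [ 0.1897  0.004  -0.0894] twist [0.014 0.002 0.004] op 0.0221 gf 24.6 t 4.15
```

View pics/s2.png

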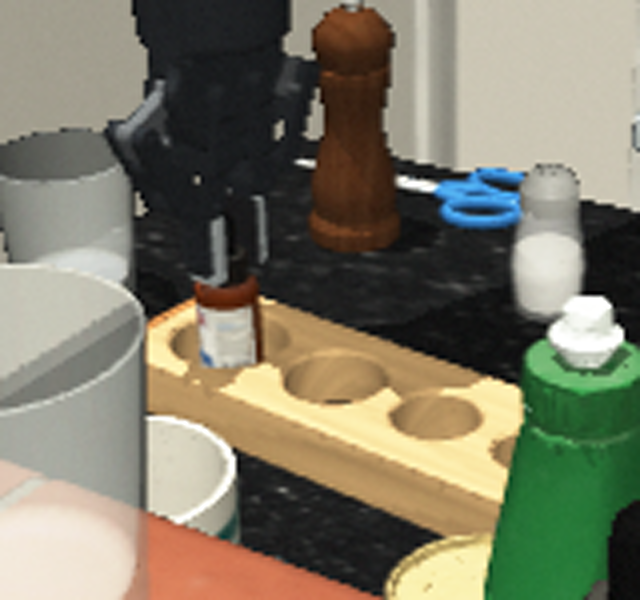

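The bottle is held at the cap (crop about (235,240)). Lift and carry to well0.

send_rows --linear '[[0,0,-0.015],[0,0,-0.025],[0,0,-0.03],[0.035,0.001,0],[0.05,0.001,0],[0.05,0.001,0],[0.05,0.001,0],[0.0047,0,0]]' --twist '[[0,0,0],[0,0,0],[0,0,0],[0,0,0],[0,0,0],[0,0,0],[0,0,0],[0,0,0]]' --gripper '[15,15,15,15,15,15,15,15]'

```text
time: 5.2
ee_pos: [0.6444, 0.0148, 0.1496]
tcp_rot: [180.0, -0.0, 84.8]
wrist_force: [-0.7, -0.3, -1.1]
opening: 0.022
grasp_force: 24.7
```

send_rows --linear '[[0,0,0],[0,0,0],[0,0,0]]' --twist '[[0,0,0],[0,0,0],[0,0,0]]' --gripper '[15,15,15]'

```text
time: 5.58
ee_pos: [0.6441, 0.0105, 0.1488]
tcp_rot: [180.0, 0.0, 84.5]
wrist_force: [0.4, -0.3, -0.1]
opening: 0.0223
grasp_force: 24.7
```

```bash
python3 - <<'E'
from h import *
from workcell import camera,bot
go((.6445,.0117,.09),84.6);print(bot.get_obs()['wrist_force'])
im=camera('side');a=cv2.resize(im[140:290,225:385],None,fx=4,fy=4,interpolation=cv2.INTER_CUBIC)
cv2.imwrite('pics/s3.png',a[:,:,::-1])
f=lambda p:((proj('side',p)-[225,140])*4+1.5).round(1)
for z in(.03,.08,.1,.12,.14):print(z,f((.6445,.0117,z)))
E
```

```text
pos [0.6441 0.0105 0.1488] rpy [1.7999e+02 1.0000e-02 8.4540e+01] lin [0.0012 0.0003 0.0588] twist [ 0.001  0.001 -0.006] op 0.0223 gf 24.7 t 5.575
[ 0.4373593  -0.28629337 -0.08104939]
0.03 [313.6 493.5]
0.08 [316.  398.4]
0.1 [317.  358.8]
0.12 [318.  318.3]
0.14 [319.1 276.8]
```

View pics/s3.png

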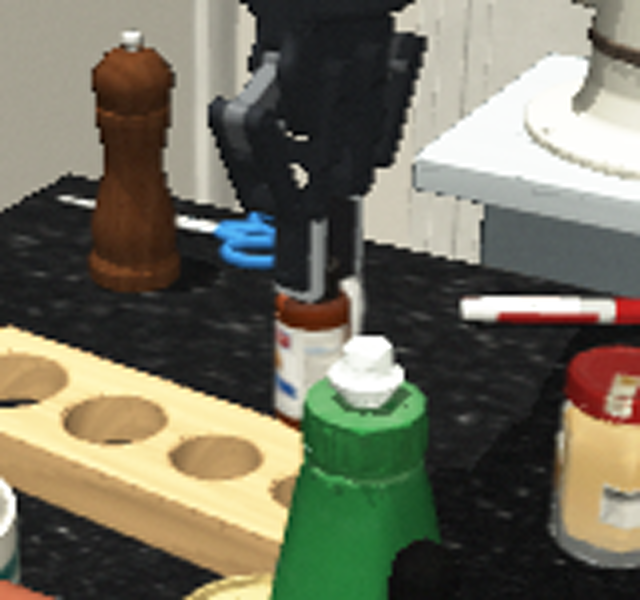

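The bottle hangs upright over well0, with its body at crop x 274–352 and the well hidden behind the green bottle. I measure its edges precisely.

```bash
python3 - <<'E'
from h import *
from workcell import camera
im=camera('side').astype(int)
for r in range(213,243,3):
    print(r,im[r,288:320].sum(1).tolist())
for z in (.095,.105,.115,.125):
  o=np.array([.6441,.0105,z]);n=np.array(C['side']['origin'])-o;n[2]=0;n/=np.linalg.norm(n);t=np.array([-n[1],n[0],0])
  print(z,proj('side',o),proj('side',o+t*.0165),proj('side',o-t*.0165))
E
```

```text
213 [92, 101, 97, 95, 98, 111, 174, 345, 406, 418, 417, 400, 346, 419, 420, 422, 408, 326, 106, 64, 61, 78, 150, 338, 658, 642, 581, 373, 160, 97, 96, 79]
216 [91, 90, 81, 87, 77, 89, 151, 211, 174, 192, 205, 208, 216, 217, 228, 217, 221, 208, 202, 191, 197, 192, 181, 165, 310, 621, 569, 452, 226, 118, 105, 108]
219 [161, 192, 167, 118, 91, 112, 162, 115, 112, 121, 130, 141, 138, 149, 151, 155, 166, 158, 144, 139, 129, 124, 124, 117, 286, 598, 528, 301, 128, 99, 107, 107]
222 [123, 112, 112, 105, 90, 173, 386, 482, 582, 596, 545, 457, 416, 270, 196, 190, 190, 212, 288, 335, 454, 513, 443, 328, 285, 560, 483, 253, 109, 110, 102, 120]
225 [98, 107, 110, 114, 103, 174, 363, 294, 298, 424, 591, 615, 620, 587, 578, 579, 584, 585, 592, 585, 579, 574, 489, 452, 715, 763, 764, 764, 764, 764, 765, 765]
228 [97, 104, 114, 125, 138, 188, 385, 568, 631, 629, 619, 632, 627, 566, 547, 545, 539, 542, 540, 539, 546, 560, 524, 598, 722, 733, 744, 764, 765, 765, 765, 764]
231 [89, 93, 92, 91, 85, 155, 331, 465, 635, 658, 662, 640, 626, 559, 563, 578, 583, 586, 586, 639, 747, 756, 734, 722, 715, 732, 7
[... 173 characters left out ...]
, 759, 746, 719]
237 [118, 141, 139, 101, 89, 200, 416, 364, 256, 250, 384, 566, 639, 594, 440, 411, 410, 417, 424, 407, 390, 438, 486, 560, 678, 717, 761, 760, 762, 762, 765, 758]
240 [98, 87, 86, 94, 96, 219, 489, 560, 600, 623, 630, 638, 590, 343, 405, 420, 429, 429, 426, 432, 394, 233, 240, 323, 463, 515, 561, 602, 552, 625, 600, 569]
0.095 [303.31488097 231.56229344] [312.63210829 231.82770026] [294.0228978  231.29760572]
0.105 [303.43873243 226.56341302] [312.80975865 226.82351802] [294.09324188 226.30401678]
0.115 [303.56401595 221.50673205] [312.98946595 221.76139443] [294.16439822 221.25276761]
0.125 [303.69075652 216.39124221] [313.17126612 216.6403173 ] [294.23638095 216.14285371]
```

send_rows --linear '[[0.0022,0.0003,0],[0,0,0.015],[0,0,0.012],[0,0,0.008],[0,0,0.006],[0,0,0.004],[0,0,0.004],[0,0,0]]' --twist '[[0,0,0],[0,0,0],[0,0,0],[0,0,0],[0,0,0],[0,0,0],[0,0,0],[0,0,0]]' --gripper '[15,15,15,15,15,15,15,15]'

```text
time: 6.68
ee_pos: [0.6446, 0.0139, 0.0995]
tcp_rot: [-180.0, 0.0, 84.6]
wrist_force: [0.0, 0.3, -1.0]
opening: 0.022
grasp_force: 24.7
```

send_rows --linear '[[0,0,0.006],[0,0,0.006],[0,0,0.004],[0,0,0.003],[0,0,0],[0,0,0]]' --twist '[[0,0,0],[0,0,0],[0,0,0],[0,0,0],[0,0,0],[0,0,0]]' --gripper '[15,15,15,15,15,15]'

```text
time: 7.42
ee_pos: [0.6447, 0.0139, 0.0808]
tcp_rot: [180.0, -0.0, 84.6]
wrist_force: [-1.1, 0.3, 0.7]
opening: 0.022
grasp_force: 24.8
```

send_rows --linear '[[0,0,0],[0,0,0],[0,0,0],[0,0,-0.03],[0,0,-0.05],[0.025,-0.054,-0.03],[0.025,-0.054,0],[0.025,-0.054,0]]' --twist '[[0,0,0],[0,0,0],[0,0,0],[0,0,0],[0,0,0],[0,0,0],[0,0,0],[0,0,0]]' --gripper '[35,60,60,60,75,85,85,85]'

```text
time: 8.43
ee_pos: [0.4922, 0.1025, 0.1892]
tcp_rot: [179.9, -0.0, 84.6]
wrist_force: [0.6, -0.6, 1.1]
opening: 0.073
grasp_force: 0.0
```

send_rows --linear '[[0.0246,-0.055,0],[0,0,0],[0,0,0],[0,0,0]]' --twist '[[0,0,0],[0,0,0],[0,0,0],[0,0,0]]' --gripper '[85,85,85,85]'

```text
time: 8.93
ee_pos: [0.442, 0.1311, 0.1887]
tcp_rot: [-180.0, 0.0, 84.6]
wrist_force: [0.7, -0.4, 0.0]
opening: 0.0725
grasp_force: 0.0
```

```bash
python3 - <<'E'
from h import *
from workcell import camera
go((.438,.1335,.087),84.6)
im=camera('top');np.save('top1.npy',im)
s=camera('side');np.save('side1.npy',s)
# dropper body/bulb check in the top picture + spice in side
o=np.zeros((480,800,3),np.uint8)
a=cv2.resize(im[150:210,215:275],None,fx=6,fy=6,interpolation=cv2.INTER_CUBIC);o[:360,:360]=a[:,:,::-1]
a=cv2.resize(s[160:270,330:430],None,fx=4,fy=4,interpolation=cv2.INTER_CUBIC);o[:440,380:780]=a[:,:,::-1]
cv2.imwrite('pics/c4.png',o)
print('bulb expected crop',(proj('top',(.6445,.0117,.1))-[215,150])*6+2.5)
n=0
for z in(.03,.06,.09,.105):
  print(z,proj('side',(.438,.1335,z)),s[round(proj('side',(.438,.1335,z))[1]),385:422].sum(1).tolist())
E
```

```text
pos [0.442  0.1311 0.1887] rpy [-1.800e+02  1.000e-02  8.458e+01] lin [ 0.002  -0.0042  0.1017] twist [-0.     0.001 -0.002] op 0.0725 gf 0.0 t 8.925
bulb expected crop [132.85815668 162.27152731]
0.03 [399.74379186 232.39881413] [364, 363, 368, 367, 375, 368, 378, 401, 415, 397, 369, 356, 344, 357, 384, 361, 363, 391, 423, 465, 501, 528, 475, 460, 428, 406, 191, 89, 71, 74, 78, 77, 58, 47, 55, 53, 49]
0.06 [401.48054671 219.60864132] [165, 138, 142, 128, 132, 131, 137, 127, 143, 128, 129, 179, 299, 375, 636, 702, 634, 635, 638, 626, 617, 596, 587, 565, 543, 501, 456, 409, 276, 273, 272, 274, 282, 280, 285, 289, 281]
0.09 [403.26920028 206.43626509] [274, 268, 276, 273, 267, 270, 275, 261, 172, 55, 55, 52, 82, 71, 70, 62, 72, 67, 71, 73, 67, 60, 67, 66, 71, 70, 65, 73, 111, 157, 267, 268, 269, 268, 268, 269, 290]
0.105 [404.18372153 199.70135669] [268, 270, 274, 277, 277, 281, 291, 313, 339, 281, 99, 216, 266, 282, 301, 322, 271, 252, 238, 240, 211, 123, 114, 106, 104, 110, 152, 157, 147, 199, 372, 498, 462, 459, 462, 454, 456]
```

View pics/c4.png

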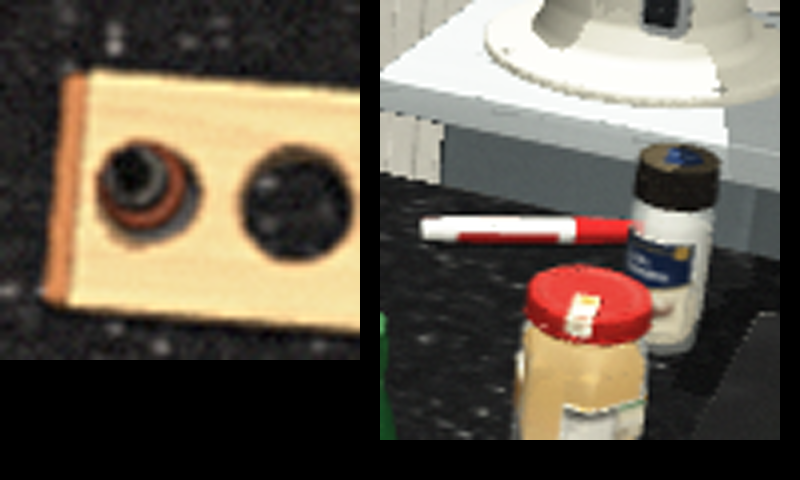

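The dropper stands in well0, seen as a ring inside the hole at about (145,190) in the left crop. The spice cap is at about (678,175) in the right crop, which agrees with the estimate. Grasp the spice jar.

send_rows --linear '[[0.0025,-0.0042,0.02],[0,0,0.025],[0,0,0.025],[0,0,0.02],[0,0,0.0117],[0,0,0],[0,0,0],[0,0,0]]' --twist '[[0,0,0],[0,0,0],[0,0,0],[0,0,0],[0,0,0],[0,0,0],[0,0,0],[0,0,0]]' --gripper '[85,85,85,85,85,60,45,35]' --grip_force 30

```text
time: 10.02
ee_pos: [0.4376, 0.1345, 0.0879]
tcp_rot: [179.9, -0.0, 84.6]
wrist_force: [-0.0, -0.0, 0.9]
opening: 0.0398
grasp_force: 30.6
```

send_rows --linear '[[0,0,0],[0,0,0]]' --twist '[[0,0,0],[0,0,0]]' --gripper '[35,35]'

```text
time: 10.28
ee_pos: [0.4376, 0.1345, 0.0879]
tcp_rot: [179.9, -0.0, 84.6]
wrist_force: [-0.2, -0.6, 4.9]
opening: 0.0397
grasp_force: 31.0
```

send_rows --linear '[[0,0,-0.02],[0,0,-0.04],[0,0,-0.06],[-0.0314,0.0435,0],[-0.0314,0.0435,0],[-0.0314,0.0435,0],[-0.0314,0.0435,0],[-0.0314,0.0435,0]]' --twist '[[0,0,0],[0,0,0],[0,0,0],[0,0,0],[0,0,0],[0,0,0],[0,0,0],[0,0,0]]' --gripper '[35,35,35,35,35,35,35,35]'

```text
time: 11.28
ee_pos: [0.6401, -0.0435, 0.2065]
tcp_rot: [-180.0, -0.0, 84.6]
wrist_force: [0.5, 0.9, -2.1]
opening: 0.0401
grasp_force: 31.0
```

send_rows --linear '[[0,0,0],[0,0,0],[0,0,0],[0,0,0]]' --twist '[[0,0,0],[0,0,0],[0,0,0],[0,0,0]]' --gripper '[35,35,35,35]'

```text
time: 11.78
ee_pos: [0.6386, -0.0414, 0.208]
tcp_rot: [179.9, -0.0, 84.7]
wrist_force: [-0.1, 0.4, -1.6]
opening: 0.0397
grasp_force: 31.2
```

```bash
python3 - <<'E'
from h import *
from workcell import camera,bot
go((.6395,-.0424,.088),84.6)
p=bot.get_obs()['ee_pos']
s=camera('side').astype(int);np.save('side2.npy',s)
for dz in(-.02,-.035,-.05,-.06,-.07):
  o=p+[0,0,dz];n=np.array(C['side']['origin'])-o;n[2]=0;n/=np.linalg.norm(n);t=np.array([-n[1],n[0],0])*.0205
  c,b,a=[proj('side',x) for x in(o,o+t,o-t)];u=int(c[0])-16
  print(dz,c.round(1),a[0].round(1),b[0].round(1),u,s[round(c[1]),u:u+33].sum(1).tolist())
E
```

```text
pos [ 0.6386 -0.0414  0.208 ] rpy [179.94  -0.    84.69] lin [-0.0009  0.0009  0.12  ] twist [ 0.006 -0.     0.009] op 0.0397 gf 31.2 t 11.775
-0.02 [279.5 176.3] 267.7 291.2 263 [99, 102, 87, 199, 439, 316, 365, 410, 426, 424, 413, 414, 406, 532, 684, 689, 685, 694, 691, 684, 673, 670, 655, 635, 607, 575, 532, 464, 346, 584, 578, 586, 584]
-0.035 [279.5 184.3] 267.9 291.1 263 [124, 116, 100, 202, 424, 158, 197, 134, 115, 111, 122, 128, 124, 125, 179, 289, 335, 314, 315, 211, 250, 548, 647, 625, 593, 562, 506, 414, 369, 586, 585, 590, 585]
-0.05 [279.5 192.2] 268.0 291.0 263 [135, 126, 110, 105, 113, 146, 126, 107, 115, 148, 180, 196, 243, 296, 182, 129, 109, 103, 104, 105, 217, 468, 547, 534, 506, 536, 510, 428, 433, 491, 484, 391, 387]
-0.06 [279.5 197.3] 268.1 291.0 263 [116, 114, 107, 112, 132, 273, 469, 491, 528, 507, 543, 555, 567, 564, 566, 582, 581, 560, 597, 585, 532, 495, 518, 499, 478, 465, 462, 414, 401, 482, 478, 366, 190]
-0.07 [279.5 202.4] 268.1 290.9 263 [94, 110, 99, 103, 122, 276, 465, 418, 346, 349, 355, 308, 240, 265, 277, 327, 422, 552, 596, 579, 530, 503, 523, 494, 476, 445, 414, 377, 190, 118, 153, 162, 182]
```

send_rows --linear '[[-0.0009,0.0009,0.01],[0,0,0.03],[0,0,0.025],[0,0,0.015],[0,0,0.006],[0,0,0.006],[0,0,0.006],[0,0,0]]' --twist '[[0,0,0],[0,0,0],[0,0,0],[0,0,0],[0,0,0],[0,0,0],[0,0,0],[0,0,0]]' --gripper '[35,35,35,35,35,35,35,35]'

```text
time: 12.82
ee_pos: [0.6398, -0.0432, 0.1089]
tcp_rot: [-180.0, 0.0, 84.6]
wrist_force: [-0.5, -0.8, -1.8]
opening: 0.0401
grasp_force: 31.3
```

send_rows --linear '[[0,0,0.006],[0,0,0.006],[0,0,0.005],[0,0,0.003],[0,0,0],[0,0,0]]' --twist '[[0,0,0],[0,0,0],[0,0,0],[0,0,0],[0,0,0],[0,0,0]]' --gripper '[35,35,35,35,35,35]'

```text
time: 13.58
ee_pos: [0.6399, -0.0433, 0.0893]
tcp_rot: [180.0, 0.0, 84.6]
wrist_force: [-0.6, 0.5, -1.2]
opening: 0.0399
grasp_force: 31.3
```

send_rows --linear '[[0,0,0.0015],[0,0,0],[0,0,0],[0,0,0],[0,0,-0.03],[0,0,-0.05],[0,0,-0.05],[-0.039,-0.0376,0]]' --twist '[[0,0,0],[0,0,0],[0,0,0],[0,0,0],[0,0,0],[0,0,0],[0,0,0],[0,0,0]]' --gripper '[35,50,75,75,75,85,90,95]'

```text
time: 14.58
ee_pos: [0.6021, -0.0778, 0.2224]
tcp_rot: [179.5, 0.0, 84.8]
wrist_force: [-0.0, -0.8, 0.3]
opening: 0.081
grasp_force: 0.0
```

send_rows --linear '[[-0.039,-0.0376,0],[-0.039,-0.0376,0],[-0.039,-0.0376,0],[-0.039,-0.0376,0],[0,0,0],[0,0,0],[0,0,0]]' --twist '[[0,0,0],[0,0,0],[0,0,0],[0,0,0],[0,0,0],[0,0,0],[0,0,0]]' --gripper '[95,95,95,95,95,95,95]'

```text
time: 15.45
ee_pos: [0.4351, -0.2192, 0.2175]
tcp_rot: [-180.0, -0.0, 84.7]
wrist_force: [-0.5, 0.0, 0.6]
opening: 0.0815
grasp_force: 0.0
```

```bash
python3 - <<'E'
from h import *
from workcell import camera,bot
go((.4345,-.2205,.131),84.6)
s=camera('side').astype(int);np.save('side3.npy',s);t=camera('top');np.save('top2.npy',t)
for z,r in((.005,.029),(.04,.029),(.13,.025)):
  o=np.array([.4345,-.2205,z]);n=np.array(C['side']['origin'])-o;n[2]=0;n/=np.linalg.norm(n);t_=np.array([-n[1],n[0],0])*r
  c,b,a=[proj('side',x) for x in(o,o+t_,o-t_)];u=int(c[0])-16
  print(z,c.round(1),a[0].round(1),b[0].round(1),u,s[round(c[1]),u:u+33].sum(1).tolist())
o=np.zeros((480,800,3),np.uint8)
a=cv2.resize(t[150:210,215:295],None,fx=5,fy=5,interpolation=cv2.INTER_CUBIC);o[:300,:400]=a[:,:,::-1]
a=cv2.resize(s[140:260,200:300].astype(np.uint8),None,fx=4,fy=4,interpolation=cv2.INTER_CUBIC);o[:480,400:800]=a[:,:,::-1]
cv2.imwrite('pics/c5.png',o)
E
```

```text
pos [ 0.4351 -0.2192  0.2175] rpy [-1.80e+02 -1.00e-02  8.47e+01] lin [-0.0014 -0.0005  0.0865] twist [-0.    -0.001  0.01 ] op 0.0815 gf 0.0 t 15.45
0.005 [259.  207.3] 247.5 270.4 242 [87, 85, 89, 84, 99, 100, 117, 152, 205, 202, 194, 204, 202, 211, 208, 194, 135, 148, 144, 153, 139, 134, 133, 141, 133, 126, 106, 93, 56, 54, 59, 47, 44]
0.04 [258.6 194.5] 247.0 270.3 242 [90, 95, 92, 89, 81, 98, 129, 146, 153, 154, 150, 159, 153, 169, 163, 144, 149, 145, 149, 138, 135, 120, 119, 111, 111, 102, 197, 534, 719, 674, 740, 752, 703]
0.13 [257.8 160. ] 247.3 268.2 241 [452, 452, 451, 449, 454, 452, 407, 116, 133, 144, 151, 156, 183, 188, 182, 141, 121, 135, 129, 135, 141, 136, 124, 111, 114, 111, 98, 200, 450, 457, 452, 450, 481]
```

View pics/c5.png

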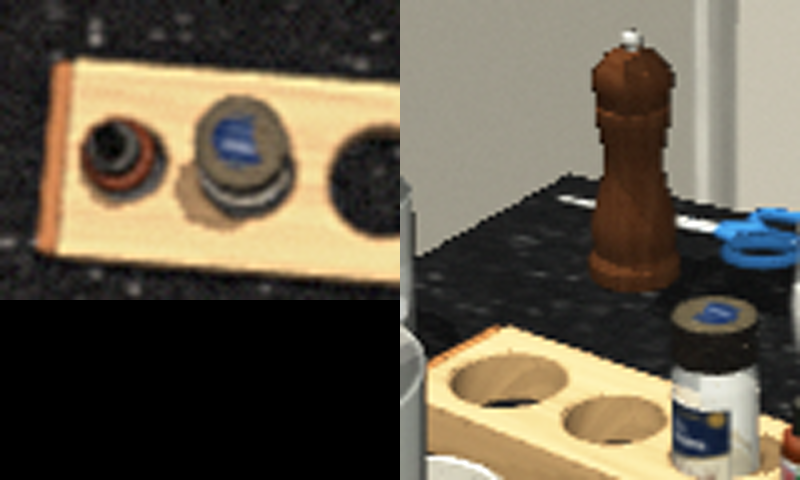

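Both jars stand in their wells, and the mill's edges match the estimate within about 0.3 px. Grasp the mill.

send_rows --linear '[[-0.0014,-0.0005,0.02],[0,0,0.025],[0,0,0.025],[0,0,0.0165],[0,0,0],[0,0,0],[0,0,0],[0,0,0]]' --twist '[[0,0,0.01],[0,0,0],[0,0,0],[0,0,0],[0,0,0],[0,0,0],[0,0,0],[0,0,0]]' --gripper '[95,95,95,95,95,75,60,45]' --grip_force 40

```text
time: 16.55
ee_pos: [0.4342, -0.2214, 0.1324]
tcp_rot: [179.9, 0.0, 84.5]
wrist_force: [-0.9, 0.6, 6.7]
opening: 0.0463
grasp_force: 41.2
```

send_rows --linear '[[0,0,0],[0,0,0]]' --twist '[[0,0,0],[0,0,0]]' --gripper '[45,45]'

```text
time: 16.8
ee_pos: [0.4342, -0.2214, 0.1324]
tcp_rot: [179.9, 0.0, 84.5]
wrist_force: [-0.6, 0.5, 6.6]
opening: 0.0459
grasp_force: 41.1
```

send_rows --linear '[[0,0,-0.01],[0,0,-0.02],[0,0,-0.03],[0.0131,0.0375,0],[0.0131,0.0375,0],[0.0131,0.0375,0],[0.0131,0.0375,0],[0.0131,0.0375,0]]' --twist '[[0,0,0],[0,0,0],[0,0,0],[0,0,0],[0,0,0],[0,0,0],[0,0,0],[0,0,0]]' --gripper '[45,45,45,45,45,45,45,45]'

```text
time: 17.8
ee_pos: [0.6279, -0.1734, 0.1913]
tcp_rot: [-180.0, 0.0, 84.5]
wrist_force: [0.7, -0.6, -2.1]
opening: 0.0459
grasp_force: 41.9
```

send_rows --linear '[[0,0,0],[0,0,0],[0,0,0],[0,0,0]]' --twist '[[0,0,0],[0,0,0],[0,0,0],[0,0,0]]' --gripper '[45,45,45,45]'

```text
time: 18.3
ee_pos: [0.6262, -0.1741, 0.1918]
tcp_rot: [180.0, 0.0, 84.5]
wrist_force: [-0.2, 0.2, -1.9]
opening: 0.0463
grasp_force: 42.3
```

```bash
python3 - <<'E'
from h import *
from workcell import camera,bot
go((.627,-.1737,.132),84.6)
s=camera('side');np.save('side4.npy',s)
cv2.imwrite('pics/s5.png',cv2.resize(s[110:260,170:330],None,fx=4,fy=4,interpolation=cv2.INTER_CUBIC)[:,:,::-1])
s=s.astype(int);p=bot.get_obs()['ee_pos']
for dz in(-.125,-.11,-.1,-.09):
  o=p+[0,0,dz];n=np.array(C['side']['origin'])-o;n[2]=0;n/=np.linalg.norm(n);t_=np.array([-n[1],n[0],0])*.029
  c,b,a=[proj('side',x) for x in(o,o+t_,o-t_)];u=int(c[0])-20
  print(dz,c.round(1),a[0].round(1),b[0].round(1),u,(s[round(c[1]),u:u+41,0]-s[round(c[1]),u:u+41,2]).tolist())
E
```

```text
pos [ 0.6262 -0.1741  0.1918] rpy [1.7996e+02 1.0000e-02 8.4500e+01] lin [0.0005 0.0007 0.0598] twist [ 0.004  0.001 -0.01 ] op 0.0463 gf 42.3 t 18.3
-0.125 [226.5 218.8] 212.2 240.7 206 [-1, 1, 0, -1, 0, 6, 39, 67, 70, 74, 77, 71, 76, 78, 72, 66, 54, 51, 49, 51, 51, 54, 54, 54, 49, 48, 48, 49, 49, 48, 45, 45, 38, 30, 15, -1, -2, -1, -1, -2, -1]
-0.11 [226.1 212.2] 211.7 240.4 206 [0, 1, 1, 1, 0, 1, 4, 19, 39, 44, 44, 46, 48, 47, 49, 48, 44, 45, 46, 45, 46, 47, 47, 43, 41, 39, 38, 37, 37, 34, 33, 28, 20, -1, -1, 0, 0, -1, 0, 0, 0]
-0.1 [225.8 207.7] 211.3 240.2 205 [-1, 0, 1, 2, 2, -1, 4, 22, 45, 48, 52, 53, 57, 55, 55, 57, 58, 49, 44, 47, 48, 50, 49, 50, 48, 43, 43, 41, 40, 40, 41, 34, 33, 24, 4, 0, -1, 0, 1, -1, -1]
-0.09 [225.6 203.2] 211.0 240.0 205 [18, 3, 1, -2, 1, 0, 1, 20, 53, 59, 58, 58, 61, 58, 56, 49, 50, 49, 50, 49, 49, 46, 47, 49, 51, 46, 42, 45, 42, 41, 40, 36, 31, 20, 0, -2, -2, 0, -1, 0, -1]
```

View pics/s5.png

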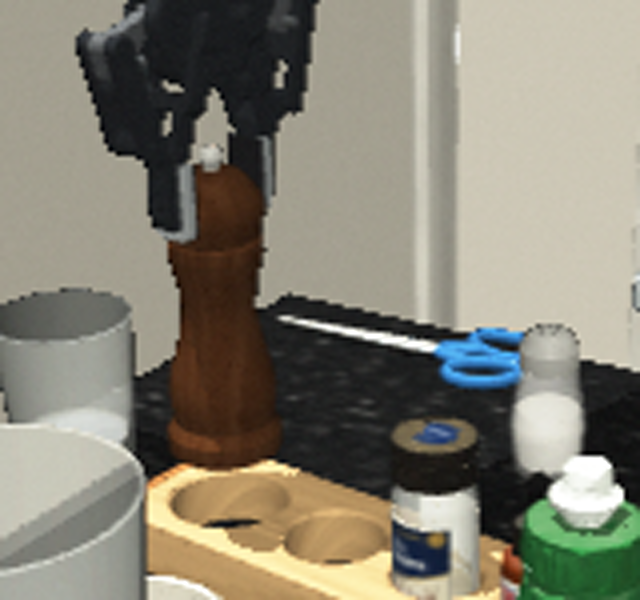

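The mill hangs upright, its foot centred at crop x about 224, within 1 mm of well3's axis. Lower it.

send_rows --linear '[[0.001,0.0007,0.008],[0,0,0.01],[0,0,0.008],[0,0,0.006],[0,0,0.005],[0,0,0.004],[0,0,0],[0,0,0]]' --twist '[[0,0,0],[0,0,0],[0,0,0],[0,0,0],[0,0,0],[0,0,0],[0,0,0],[0,0,0]]' --gripper '[45,45,45,45,45,45,45,45]'

```text
time: 19.35
ee_pos: [0.6276, -0.1729, 0.1504]
tcp_rot: [180.0, 0.0, 84.5]
wrist_force: [0.3, 0.3, -2.3]
opening: 0.0463
grasp_force: 42.3
```

send_rows --linear '[[0,0,0.006],[0,0,0.006],[0,0,0.004],[0,0,0.002],[0,0,0],[0,0,0]]' --twist '[[0,0,0],[0,0,0],[0,0,0],[0,0,0],[0,0,0],[0,0,0]]' --gripper '[45,45,45,45,45,45]'

```text
time: 20.1
ee_pos: [0.6276, -0.1729, 0.1325]
tcp_rot: [180.0, 0.0, 84.5]
wrist_force: [-0.8, -0.7, 2.0]
opening: 0.046
grasp_force: 42.7
```

send_rows --linear '[[0,0,0],[0,0,0],[0,0,0],[0,0,0],[0,0,-0.02],[0,0,-0.04],[0,0,-0.05],[0,-0.05,0]]' --twist '[[0,0,0],[0,0,0],[0,0,0],[0,0,0],[0,0,0],[0,0,0],[0,0,0],[0,0,0]]' --gripper '[60,80,90,90,90,90,90,90]'

```text
time: 21.1
ee_pos: [0.5822, -0.1691, 0.2463]
tcp_rot: [179.5, 0.1, 84.6]
wrist_force: [-0.3, -0.3, 0.1]
opening: 0.0771
grasp_force: 0.0
```

send_rows --linear '[[0,-0.06,0],[0,-0.06,0],[0,-0.06,0],[0,0,0],[0,0,0]]' --twist '[[0,0,0],[0,0,0],[0,0,0],[0,0,0],[0,0,0]]' --gripper '[90,90,90,90,90]'

```text
time: 21.72
ee_pos: [0.3989, -0.1511, 0.2426]
tcp_rot: [179.9, 0.0, 84.5]
wrist_force: [1.0, -0.7, 0.4]
opening: 0.0773
grasp_force: 0.0
```

```bash
python3 - <<'E'
from h import *
from workcell import camera
s=camera('side');t=camera('top')
o=np.zeros((600,800,3),np.uint8)
a=cv2.resize(t[140:300,165:425],None,fx=2.2,fy=2.2)[:,:,::-1];o[:a.shape[0],:a.shape[1]]=a
a=cv2.resize(s[130:310,160:420],None,fx=1.3,fy=1.3)[:,:,::-1];o[360:360+a.shape[0],:a.shape[1]]=a
a=cv2.resize(t[160:205,220:345],None,fx=3.2,fy=3.2)[:,:,::-1];o[360:360+a.shape[0],360:360+a.shape[1]]=a
cv2.imwrite('pics/f.png',o)
f=lambda n,p:proj(n,p).round(1)
print('knob top exp',f('top',(.627,-.1737,.157)),'spice',f('top',(.6395,-.0424,.105)),'bulb',f('top',(.6445,.0117,.1)))
m=(t.min(2)>150);ys,xs=np.nonzero(m[160:210,300:350]);print('knob seen',xs.mean()+300,ys.mean()+160,len(xs))
E
```

```text
knob top exp [328.7 179.3] spice [262.6 178.3] bulb [236.7 176.6]
knob seen 318.61290322580646 188.76008064516128 496
```

View pics/f.png

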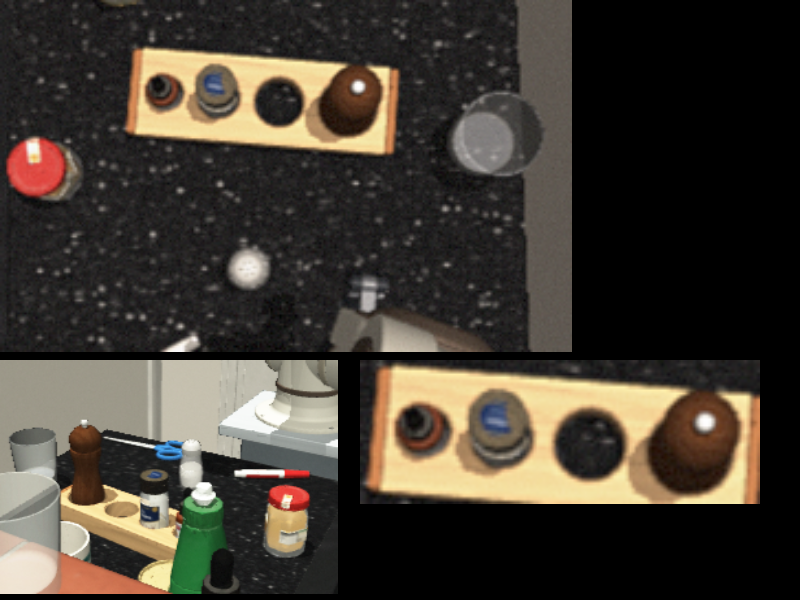

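The final pictures show all three in their wells, with the knob at about (327.6,179.5) against an expected (328.7,179.3). The salt, honey and glass stand where they started. Hand in.

```bash
python3 -c "
from workcell import ticket
print(ticket.job_done())"
```

```text
the job is handed in; nothing more can be done
None
```

I put the dropper bottle, spice jar and pepper mill upright in their matching wells, left the salt shaker, honey jar and glass in place, and handed the job in at about 22 s; no verdict came back.

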